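# Clamp up a two-piece bench leg in a cam jig

## Task

Two loose offcuts of 2x4, a long one and a short one, stand on edge on the desk; clamp them up as a shouldered bench leg in the cam jig that is screwed to the desk. With the cam lever swung back far enough, stand the long piece along the fence and the short piece beside it on the cam's side, on edge and flat on the jig's base, each with one end against the end stop; only then swing the lever about a quarter turn until the cam draws the two faces tight together against the fence and holds them so by itself. Do not shift the glue bottle, the water bottle, the tape measure or the sanding block.

Things in the scene. Friction and masses are not known exactly. Their poses are not given: they have to be found in the camera images.
- jig: Cam glue-up jig, fixed to the desk; its x axis points away from the robot within 0.35 rad. Plywood base 270 (x) x 240 (y) x 18 mm, origin at the centre of its underside on the desk top. Work stands on its upper face (z = 18 mm), length along x, between the fence on the -y (right) side and the cam on the +y (left) side.
- corner (a point): Inner corner of fence and end stop on the base, at jig (95, -80, 18) mm, jig axes. Fence: wooden bar along x, working face looks to +y, 255 mm long, 36 thick, 45 high. End stop: wooden block, working face looks to -x, 105 mm long in y, 34 thick, 45 high. Clamped home, the centre of the long piece is at (-92.5, 19, 44.5) from here, that of the short piece at (-50, 57, 44.5) mm.
- cam_pivot (a point): On the cam's vertical pivot axis, fixed to the jig at (69, 54, 60) mm, the height of the lever's upper face; jig axes. The cam is an eccentric wooden disc, radius 40 mm, z = 20 to 44 mm above the desk, its centre 24 mm off the pivot; the lever on it is a bar 26 mm wide, z = 44 to 60 mm, reaching 105 mm from the pivot.
- cam (a joint): Turn of cam and lever, rad, counter-clockwise from above, stops at 0 (open; lever 0.26 rad counter-clockwise of jig x) and 1.92. Width between fence and cam = 94 + 24 sin(0.848 - turn) mm: 112 at 0, 76 at 1.70 where it meets both pieces touching; then it squeezes stiffly. Stays where left, locks when tight. 1.5 N at the knob moves it, 8 to 20 N tightens it. Closing drags work to the end stop.
- cam_knob (a point): Middle of the upright dark wooden knob near the end of the cam lever, 92 mm from the pivot axis: vertical cylinder 24 mm across, z = 59 to 107 mm above the desk, this point at 85 mm. Turns with the cam.
- long_mid (a point): Centre (half-way up) of the long piece: sawn softwood, 38 mm thick along this frame's x, 185 long along y, 89 high along z, on edge, 0.24 to 0.4 kg. Starts on the desk left or right of the jig, length within 0.6 rad of the world x axis. Either end may go to the end stop.
- short_mid (a point): Centre (half-way up) of the short piece: sawn softwood, 38 mm thick along this frame's z, 100 long along y, 89 high along x (x is up), on edge, 0.13 to 0.21 kg. Starts on the desk on the jig's other side, length within 0.6 rad of the world x axis. It is clamped on the same edge, its 100 mm along the jig's x.
- long_piece: The same long piece as point long_mid; origin at the centre of its underside, same axes.
- short_piece: The same short piece as point short_mid; origin at the centre of one of its large faces (19 mm from its centre along z), same axes.
- glue: Bystander: glue bottle standing at the left back, 40 x 62 x 200 mm; origin under its centre. Not to be shifted.
- water: Bystander: clear water bottle standing at the right back, 66 mm across, 219 mm tall; origin under its centre. Not to be shifted.
- tape: Bystander: pocket tape measure standing left of the jig's near side, 37 x 76 x 65 mm; origin under its centre. Not to be shifted.
- sander: Bystander: sanding block lying at the near left, 62 x 110 x 34 mm; origin under its centre. Not to be shifted.

How it is judged:
On the way:
1. both pieces stand on the jig's base between fence and cam, near the end stop, the cam still slack (x of long_mid in the frame of jig between -0.0225 and 0.0065 m and y of long_mid in the frame of jig between -0.065 and -0.022 m and z of each of long_mid, short_mid in the frame of jig below 0.066 m and angle between long_mid's own z axis and vertical below 0.05 rad and angle between the y axis of each of long_mid, short_mid and the x axis of jig, either way round below 0.14 rad and x of short_mid in the frame of jig between 0.02 and 0.049 m and y of short_mid in the frame of jig between -0.027 and 0.016 m and angle between short_mid's own x axis and vertical below 0.05 rad and value of joint cam below 1.55 rad), for 0.1 s.
At the end, for the whole second after the job is handed in: Long piece on edge along the fence, short piece beside it (faces within about 3 mm of tight, parallel), both flat on the base, ends within 5 mm of the end stop; cam past 1.6 rad, pressing the pieces together with over 5 N; all at rest; the four bystanders within 30 mm of their starts (x of long_mid in the frame of jig between -0.0025 and 0.0065 m and y of long_mid in the frame of jig between -0.065 and -0.058 m and z of each of long_mid, short_mid in the frame of jig below 0.066 m and angle between long_mid's own z axis and vertical below 0.05 rad and angle between the y axis of each of long_mid, short_mid and the x axis of jig, either way round below 0.04 rad and x of short_mid in the frame of jig between 0.04 and 0.049 m and y of short_mid in the frame of jig between -0.027 and -0.02 m and angle between short_mid's own x axis and vertical below 0.05 rad and value of joint cam above 1.6 rad and contact force between long_piece and short_piece above 5 N and velocity of joint cam below 0.05 rad/s and linear speed of each of long_piece, short_piece below 0.01 m/s); the robot touches nothing.
It fails at once if glue bottle shifted by more than 30 mm (distance of glue from where it was at the start of the episode above 0.03 m).
It fails at once if water bottle shifted by more than 30 mm (distance of water from where it was at the start of the episode above 0.03 m).
It fails at once if tape measure shifted by more than 30 mm (distance of tape from where it was at the start of the episode above 0.03 m).
It fails at once if sanding block shifted by more than 30 mm (distance of sander from where it was at the start of the episode above 0.03 m).
It also fails if it takes over 72 s, if anything falls off the work surface, if the arm or the gripper's body presses on something with over 40 N, if the wrist force passes 120 N, or if a joint passes its speed limit or range.

## Robot

A 7-joint arm with a two-finger parallel gripper is mounted at the origin on a cart in front of the work surface, level with it; the furniture and walls round the work are solid. World frame = base frame: x ahead of the robot, y to its left, z up, the work surface at z = 0. Lengths are in m, angles in rad, forces in N, time in s.
With the tool pointing down it reaches from about 0.35 to 0.9 m from the base axis. Payload 8.1 kg.
Tool frame: the origin (TCP) lies midway between the tips of the shut fingers; the grasp point (between the pads) lies 19 mm behind it; z points along the fingers, y is the line along which they close (so a half turn about z gives the same grasp; the last joint's range is limited). The gripper opens to 92 mm and grips with 3 to 60 N. Pads are 19 mm wide; open, the fingers measure 130 mm over their backs; the gripper's body (75 mm by 190 mm) begins 47 mm behind the grasp point.
Start: joints at [-1.294, 0.434, 0.025, 1.573, -0.012, 1.134, -0.075], TCP at [0.232, 0.58, 0.188] pointing down, gripper open.
Joint ranges: [-2.62, 2.62], [-0.44, 2.09], [-1.27, 1.32], [0.08, 2.57], [-1.32, 4.46], [0.12, 2], [-2.74, 2.74]. Speed limits (rad/s): [2.22, 2.22, 3.01, 3.01, 3.14, 3.14, 3.14].

## Interface

Orientations are given as a unit quaternion [x, y, z, w].
In Python, from rig import * gives the robot as it stands.
- The arm moves only by the tool play_rows, never from a script. Its argument "series" is a list that holds one entry, the list of rows, each a list of 7 numbers: the turn, a rotation vector about the world's x, y, z in rad, then the shift along the world's x, y, z in mm, then the closure, from -1 (fully open) to 1 (shut), so that 0 is half open. In form: [[[wx, wy, wz, x, y, z, gripper], ...]]. A call has 1 to 10 rows; each row shifts and turns the commanded pose from where the row before left it; what a row does not reach is not made up. A row lasts 1/10 s, in which the tool goes at most 50 mm and 8.59 degrees, less where a joint would pass 70% of its speed; a pose out of reach is approached as far as the arm can. A call is refused whole if a number of a shift passes 50 or a number of a turn 0.15, either way. A call with a gripper value outside its range is refused whole. The fingers move at their own pace and stop on an object; "grip_force" is the grip in N (left out, the last holds). Time passes only in rows, so rows that do not move let the fingers close. It gives the time, the measured TCP pose, the force, the opening and the grip force at its end, in the units of the state.
- observe(): the state, without advancing time (a new reading comes with each control period).
- camera(name): name is "side" or "top" or "wrist"; returns the picture (400x640x3 uint8, blue, green, red); there is no depth.
- camera_info(name): a dict with "fov_y" (degrees; the focal length in pixels is half the picture's height over the tangent of half this angle, whatever the lens; pixels are square), "cx", "cy" (the principal point, pixels), "R" (3x3) and "t" (3): a world point X has camera coordinates R X + t; the wrist camera has in their place "tool_from_camera" (4x4, takes a point from camera to tool coordinates, whose origin is the TCP and whose axes are the flange's). Camera axes: x right, y down, z forward; pixel columns grow to the right and rows downward; lengths in m; the calibration is good to about 2 mm. A picture is of the moment at which its call begins: read the wrist's pose just before it. camera_info takes no time and is no camera call.
- job_done(): hands the job in; it is judged then, once.
The state is a dict: "clock": time; "qpos": joint angles; "dq": joint speeds; "joint_torque": joint torques, N m; "tcp_pos": TCP position; "tool_rot": TCP orientation; "contact_force": force on the tool from outside, world axes, zero at the start; "torque": the same for the moment, N m; "grip_width": finger opening in m; "gripper_force": force on a finger pad.
Only numpy, scipy, OpenCV 4.12 (cv2) and the standard library are available. Lean on these libraries where they do the work, as an engineer would, in place of code of your own. Each camera call takes 0.05 s, during which the arm holds its last target. There are 200 camera calls.

## Working session

There is one attempt and no reset: what is moved stays moved. The work goes in short steps, Python scripts to look and compute and a tool call to move; the robot and the scene stay as the last step left them, time stands still between calls to the robot, and variables do not carry over. Pictures are saved under pics/ and viewed, at most 10 in all, crops included, and the job is handed in when it is done.

Besides the shell and the picture viewer there is one more tool, called after "Emit:" in YAML: its name, and indented under it one key for each argument. play_rows: Moves the arm, as the interface text tells. Its arguments: {"type":"object","properties":{"series":{"type":"array","items":{"type":"array","items":{"type":"array","items":{"type":"number"}}}},"grip_force":{"type":"number"}},"required":["series"]}

```bash
mkdir -p pics; ls
python3 - <<'E'
from rig import *
import cv2,json
s=observe();print(s)
for n in("top","side","wrist"):
    cv2.imwrite(f"pics/{n}0.png",camera(n));print(n,camera_info(n))
E
```

```text
pics
{'clock': 0.0, 'qpos': array([-1.29360137,  0.43521246,  0.024993  ,  1.57410764, -0.01157678,
        1.13398386, -0.07507327]), 'dq': array([-9.55436782e-04,  7.83883573e-04,  1.11070994e-03,  2.81620650e-04,
       -5.63579133e-05, -2.93944969e-04,  3.21438200e-04]), 'joint_torque': array([ 1.14906680e-05, -6.67846799e+01,  9.84985940e-01, -3.14461613e+01,
       -6.05136459e-02,  4.29449393e-02,  1.71904444e-04]), 'tcp_pos': array([0.23157189, 0.57990058, 0.18714772]), 'tool_rot': array([ 1.88783456e-01,  9.82018428e-01, -7.80886413e-04, -6.28122317e-05]), 'contact_force': array([-0.14223015, -0.16842283, -0.40604509]), 'torque': array([-0.0289369 , -0.01005172,  0.05246662]), 'gripper_force': 0.0, 'grip_width': 0.09177934428217245}
top {'fov_y': 42.72998787553243, 'cx': 318.2892483797703, 'cy': 191.47105083407249, 'R': array([[-0.01539599, -0.99984003, -0.00910393],
       [-0.99850146,  0.01585231, -0.05237882],
       [ 0.05251476,  0.00828386, -0.99858579]]), 't': array([1.03528862e-03, 4.92371745e-01, 1.61323157e+00])}
side {'fov_y': 46.5428231435754, 'cx': 321.6889972305483, 'cy': 194.77700315608809, 'R': array([[ 0.93856996, -0.34448336, -0.02043637],
       [-0.21507199, -0.53761171, -0.81530221],
       [ 0.26987121,  0.76961345, -0.57867492]]), 't': array([-0.46847742,  0.18656907,  1.60635043])}
wrist {'fov_y': 67.64516360006498, 'cx': 324.90069108808206, 'cy': 200.04590798783693, 'tool_from_camera': array([[ 2.28326712e-04, -9.54590159e-01, -2.97922098e-01,
         8.07336212e-02],
       [ 9.99999831e-01,  5.88356610e-05,  5.77878351e-04,
         9.66061108e-04],
       [-5.34108544e-04, -2.97922180e-01,  9.54590011e-01,
        -1.97244429e-01],
       [ 0.00000000e+00,  0.00000000e+00,  0.00000000e+00,
         1.00000000e+00]])}
```

View pics/top0.png

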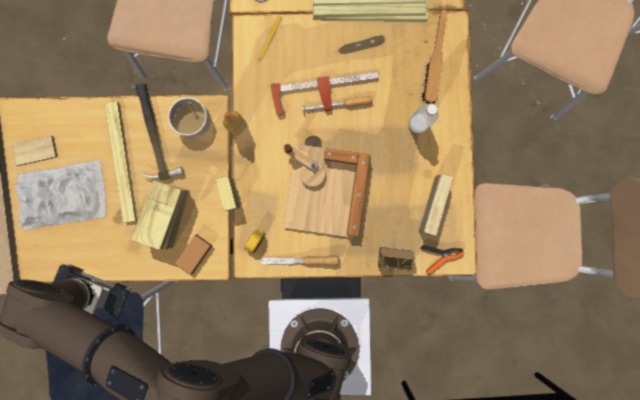

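View pics/side0.png

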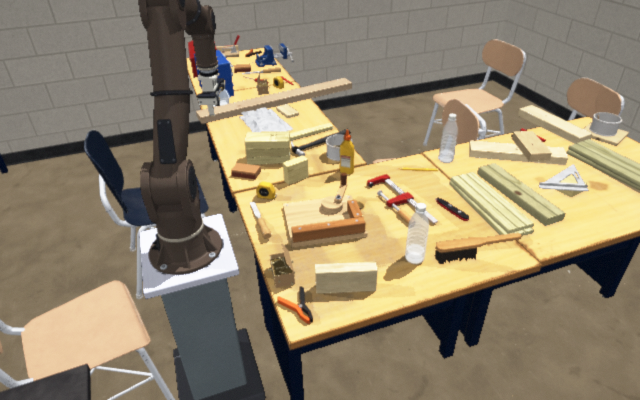

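Top view: the jig is at about (328,195) with the knob at (288,149). The long piece is on the right at (437,205), the short piece on the left at (226,193), and the tape at (255,240). The side view agrees. Next I'll crop and measure roughly.

```bash
cat > h.py <<'E'
from rig import *
import numpy as np, cv2
from scipy.spatial.transform import Rotation as Ro
def cam(n,s=None):
    c=camera_info(n); f=200/np.tan(np.radians(c["fov_y"]/2))
    if n=="wrist":
        s=s or observe(); M=np.eye(4);M[:3,:3]=Ro.from_quat(s["tool_rot"]).as_matrix();M[:3,3]=s["tcp_pos"]
        T=np.linalg.inv(M@np.array(c["tool_from_camera"]));R,t=T[:3,:3],T[:3,3]
    else: R,t=np.array(c["R"]),np.array(c["t"])
    return f,c["cx"],c["cy"],R,t
def ray(C,uv,z):
    f,cx,cy,R,t=C;uv=np.atleast_2d(np.array(uv,float))
    d=np.c_[(uv[:,0]-cx)/f,(uv[:,1]-cy)/f,np.ones(len(uv))]@R; o=-R.T@t
    return o+d*((z-o[2])/d[:,2])[:,None]
def proj(C,X):
    f,cx,cy,R,t=C;p=np.atleast_2d(X)@R.T+t
    return np.c_[f*p[:,0]/p[:,2]+cx,f*p[:,1]/p[:,2]+cy]
E
python3 - <<'E'
from h import *
C=cam("top")
for n,uv,z in[("long",(437,203),.089),("short",(226,193),.089),("knob",(288,149),.107),("jig",(327,195),.018),("tape",(255,240),.065),("glue",(232,122),.15),("water",(432,109),.21),("stopR",(369,155),.063),("fenceNear",(357,237),.063),("gripper",(90,300),.2)]:
    print(n,ray(C,uv,z).round(3))
im=cv2.imread("pics/top0.png")[130:250,200:480]
cv2.imwrite("pics/c0.png",cv2.resize(im,(784,336),interpolation=cv2.INTER_CUBIC))
E
```

```text
long [[ 0.448 -0.365  0.089]]
short [[0.488 0.273 0.089]]
knob [[0.617 0.082 0.107]]
jig [[ 0.48  -0.034  0.018]]
tape [[0.344 0.189 0.065]]
glue [[0.693 0.243 0.15 ]]
water [[ 0.709 -0.332  0.21 ]]
stopR [[ 0.6   -0.166  0.063]]
fenceNear [[ 0.348 -0.124  0.063]]
gripper [[0.189 0.634 0.2  ]]
```

View pics/c0.png

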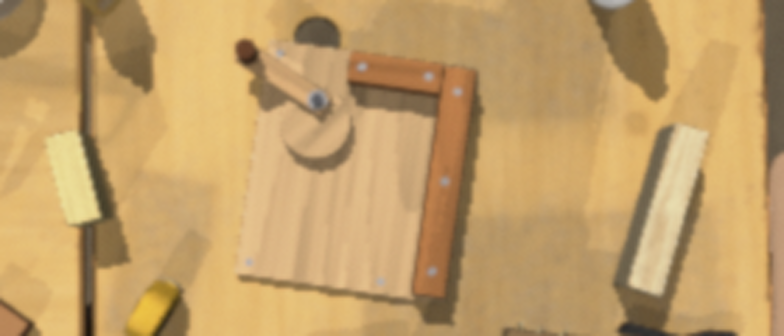

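The crop shows the jig yawed slightly clockwise, with its pivot at crop (317,99) and knob at (245,50), so the lever is about half shut. I'll move above the jig for one wrist look.

Emit:
play_rows:
  series:
    - [[0, 0, 0.05, 10, -20, 40, -1], [0, 0, 0.05, 20, -45, 40, -1], [0, 0, 0.05, 20, -48, 20, -1], [0, 0, 0.05, 20, -50, 10, -1], [0, 0, 0.06, 20, -50, 0, -1], [0, 0, 0, 20, -50, 0, -1], [0, 0, 0, 20, -50, 0, -1], [0, 0, 0, 20, -50, 0, -1], [0, 0, 0, 20, -50, 0, -1], [0, 0, 0, 20, -50, 0, -1]]

```text
clock: 1.15
tcp_pos: [0.4053, 0.1556, 0.2866]
tool_rot: [0.06, 0.998, 0.0, 0.0]
contact_force: [0.6, 0.0, 0.3]
grip_width: 0.0918
gripper_force: 0.0
```

Emit:
play_rows:
  series:
    - [[0, 0, 0, 20, -50, 0, -1], [0, 0, 0, 20, -50, 0, -1], [0, 0, 0, 10, -20, 0, -1], [0, 0, 0, 0, 0, 0, -1], [0, 0, 0, 0, 0, 0, -1]]

```text
clock: 1.65
tcp_pos: [0.452, 0.045, 0.2863]
tool_rot: [0.06, 0.998, 0.0, -0.0]
contact_force: [0.7, 0.6, -0.0]
grip_width: 0.0921
gripper_force: 0.0
```

Run:
```python
from h import *
import pickle
s=observe();im=camera("wrist");cv2.imwrite("pics/w1.png",im);pickle.dump(s,open("s1.p","wb"))
print(s["clock"],s["tcp_pos"],Ro.from_quat(s["tool_rot"]).as_matrix()[:2,1],s["qpos"].round(2))
```

```text
1.65 [0.45200422 0.04500311 0.286349  ] [0.12055042 0.9927072 ] [-0.58  0.06  0.39  1.83 -0.03  1.25  1.27]
```

View pics/w1.png

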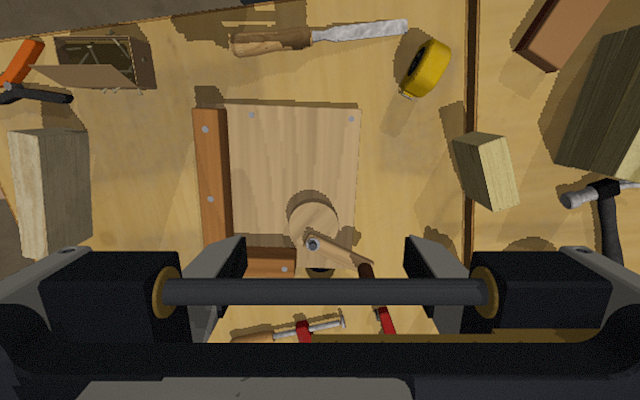

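The wrist view has up pointing towards the robot. It shows the fence at left (193–230), the pivot bolt at (312,243), the knob at about (366,272), the long piece at (50,190) and the short piece at (487,170). I'll enlarge these for corner reading.

Run:
```python
import cv2,numpy as np
im=cv2.imread("pics/w1.png")
z=lambda x0,x1,y0,y1,s:cv2.resize(im[y0:y1,x0:x1],None,fx=s,fy=s,interpolation=cv2.INTER_CUBIC)
out=np.zeros((560,800,3),np.uint8)
a=z(0,100,120,260,2.0*2)[:560];out[:560,:400]=a   # long, x4 origin(0,120)
b=z(440,530,120,220,2.8);out[:280,410:662]=b       # short origin(440,120) x2.8 at (410,0)
c=z(280,380,220,290,3.8);out[290:556,410:790]=c    # cam origin(280,220) x3.8 at (410,290)
cv2.imwrite("pics/comp.png",out)
```

```text
(no output)
```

View pics/comp.png

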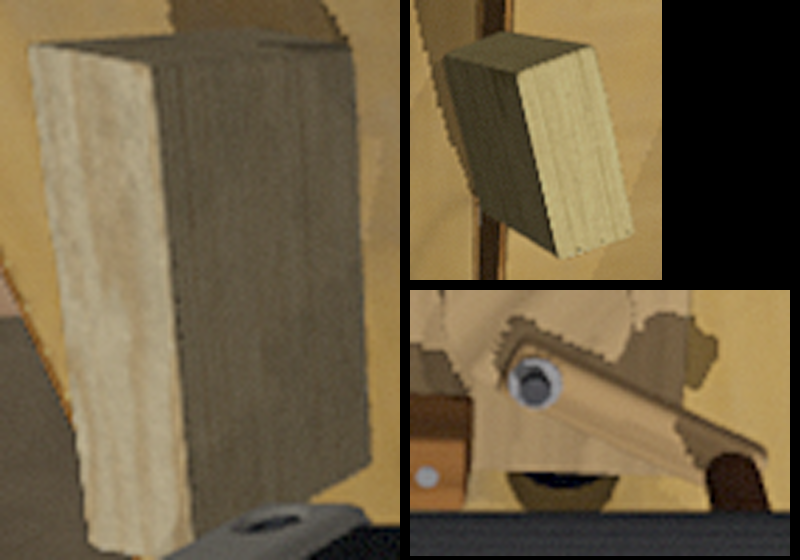

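Run:
```python
from h import *
import pickle
C=cam("wrist",pickle.load(open("s1.p","rb")));T=cam("top")
an=lambda p,q:np.degrees(np.arctan2(q[1]-p[1],q[0]-p[0]))
L=ray(C,[(7.75,131.25),(38,136.5),(47.5,259),(22.5,255.75)],.089);S=ray(C,np.array([(518-410,73),(593-410,45),(634-410,233),(558-410,259)])/2.8+[440,120],.089)
for n,P in(("long",L),("short",S)):
    print(n,P.mean(0).round(4),"sides",[round(np.linalg.norm(P[i]-P[i-1])*1000) for i in range(4)],"yaw",an(P[1],P[2]),an(P[0],P[3]),"rad",np.radians([an(P[1],P[2]),an(P[0],P[3])]))
piv=ray(C,(312.9,244.5),.064)[0];pt=ray(T,(313.2,165.4),.064)[0];kt=ray(T,(287.5,147.9),.107)[0]
print("pivot",piv,pt,"knob",kt,np.linalg.norm((kt-pt)[:2]),"lever ang",np.radians(an(pt,kt)),np.radians(an(piv,kt)))
Lv=ray(C,np.array([(580-410,345-290),(765-410,447-290),(555-410,410-290),(700-410,480-290)])/3.8+[280,220],.06);print("lever edges",np.radians([an(Lv[0],Lv[1]),an(Lv[2],Lv[3])]))
f=ray(C,[(193,109),(204,245)],.063);print("fence outer w",f.round(4),np.radians(an(*f)))
f=ray(T,[(370,155),(358.2,235.4)],.063);print("fence outer t",f.round(4),np.radians(an(f[1],f[0])))
b=ray(C,[(358,106),(345,250)],.018);print("base left",b.round(4))
im=cv2.imread("pics/w1.png")[95:285,185:365];cv2.imwrite("pics/jig.png",cv2.resize(im,None,fx=3.1,fy=3.1,interpolation=cv2.INTER_CUBIC))
```

```text
long [ 0.4445 -0.365   0.089 ] sides [182, 38, 181, 36] yaw -18.59827008134028 -17.929449261819972 rad [-0.32460105 -0.31292792]
short [0.4885 0.279  0.089 ] sides [99, 35, 99, 38] yaw 14.987254876009239 13.395214609279929 rad [0.26157694 0.2337906 ]
pivot [0.57127932 0.01298525 0.064     ] [0.57052843 0.00739131 0.064     ] knob [0.6202294  0.08324647 0.107     ] 0.0906873383901027 lever ang 0.990768059145747 0.9622972969748043
lever edges [0.91039329 0.95784204]
fence outer w [[ 0.3535 -0.121   0.063 ]
 [ 0.5523 -0.1546  0.063 ]] -0.16743474504275765
fence outer t [[ 0.6    -0.1687  0.063 ]
 [ 0.3529 -0.1274  0.063 ]] -0.16546691650173734
base left [[0.3768 0.1048 0.018 ]
 [0.6101 0.0619 0.018 ]]
```

View pics/jig.png

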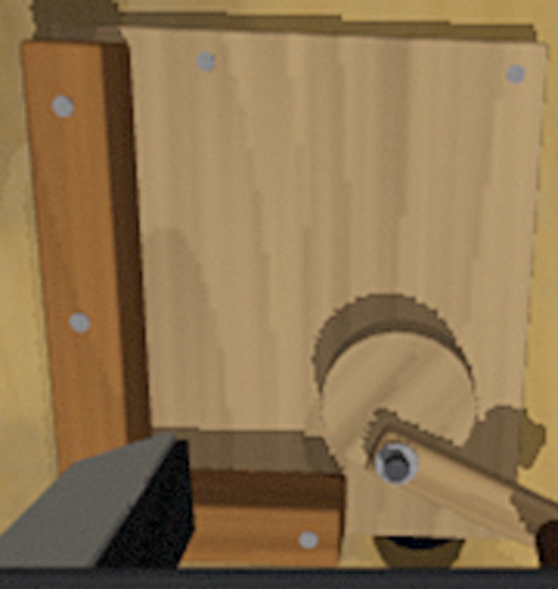

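Run:
```python
from h import *
import pickle
C=cam("wrist",pickle.load(open("s1.p","rb")))
def r(p,z): return ray(C,np.array(p,float)/3.1+[185,95],z)[:,:2]
an=lambda P:np.arctan2(P[1,1]-P[0,1],P[1,0]-P[0,0])
L={"fin_top":r([(103,42),(130,440)],.063),"fin_bot":r([(131,35),(152,430)],.018),"st_bot":r([(190,470),(345,476)],.018),"st_top":r([(195,503),(343,508)],.063),"baseL":r([(543,45),(520,415)],.018),"baseN":r([(130,30),(543,45)],.018)}
for k,P in L.items():print(k,P.round(4).tolist(),round(an(P),3))
piv=r([(396,463)],.064)[0];print(piv)
for y in(-.16,-.165,-.17):
    e=np.array([np.cos(y),np.sin(y)]);n=np.array([-e[1],e[0]])
    for k,P in L.items():print(k,"along",(P@e).round(4),"across",(P@n).round(4))
    print("piv",piv@e,piv@n,"-> corner from pivot",piv@e+.026,piv@n-.134)
```

```text
fin_top [[0.357, -0.0871], [0.5432, -0.1164]] -0.156
fin_bot [[0.3538, -0.0884], [0.5571, -0.1216]] -0.162
st_bot [[0.5833, -0.1058], [0.5972, -0.0211]] 1.407
st_top [[0.5813, -0.0913], [0.5931, -0.0173]] 1.412
baseL [[0.3822, 0.1076], [0.5725, 0.0788]] -0.15
baseN [[0.3515, -0.0883], [0.3822, 0.1076]] 1.415
[0.57100593 0.01277554]
fin_top along [0.3663 0.5548] across [-0.0292 -0.0284]
fin_bot along [0.3634 0.5694] across [-0.0309 -0.0313]
st_bot along [0.5927 0.593 ] across [-0.0115  0.0743]
st_top along [0.5884 0.5883] across [0.0025 0.0774]
baseL along [0.3602 0.5526] across [0.1671 0.169 ]
baseN along [0.3611 0.3602] across [-0.0312  0.1671]
piv 0.5616772605711378 0.10358400087064815 -> corner from pivot 0.5876772605711378 -0.03041599912935186
fin_top along [0.3664 0.555 ] across [-0.0273 -0.0256]
fin_bot along [0.3635 0.5695] across [-0.029  -0.0285]
st_bot along [0.5927 0.5926] across [-0.0085  0.0773]
st_top along [0.5884 0.5879] across [0.0054 0.0803]
baseL along [0.3593 0.5518] across [0.1689 0.1717]
baseN along [0.3612 0.3593] across [-0.0294  0.1689]
piv 0.5611523217736517 0.10639108067459549 -> corner from pivot 0.5871523217736517 -0.02760891932540452
fin_top along [0.3666 0.5551] across [-0.0255 -0.0228]
fin_bot along [0.3636 0.5697] across [-0.0272 -0.0256]
st_bot along [0.5927 0.5922] across [-0.0056  0.0803]
st_top along [0.5883 0.5875] across [0.0084 0.0833]
baseL along [0.3585 0.5509] across [0.1707 0.1745]
baseN along [0.3614 0.3585] across [-0.0276  0.1707]
piv 0.5606133541973479 0.10919550070706716 -> corner from pivot 0.586613354197348 -0.024804499292932852
```

The jig yaw is −0.16, the corner is at world (0.578,−0.124), the pivot is at (0.573,0.0125), and the knob is at about (0.623,0.086), which puts the turn near 0.85. All of this fits the given sizes. First I'll open the cam by gripping the knob.

Emit:
play_rows:
  series:
    - [[0, 0, -0.02, 43, 10, -30, -1], [0, 0, -0.02, 43, 10, -40, -1], [0, 0, 0, 43, 10, -40, -1], [0, 0, 0, 42, 11, -40, -1], [0, 0, 0, 0, 0, -40, -1], [0, 0, 0, 0, 0, -22, -1], [0, 0, 0, 0, 0, 0, 1], [0, 0, 0, 0, 0, 0, 1], [0, 0, 0, 0, 0, 0, 1], [0, 0, 0, 0, 0, 0, 1]]
  grip_force: 12

```text
clock: 2.7
tcp_pos: [0.6013, 0.0809, 0.0973]
tool_rot: [0.08, 0.997, 0.001, 0.001]
contact_force: [-0.0, 0.4, 0.4]
grip_width: 0.0643
gripper_force: 0.0
```

Emit:
play_rows:
  series:
    - [[0, 0, 0, 11, 5, 0, -0.3], [0, 0, 0, 11, 0, 0, -0.3], [0, 0, 0, 0, 0, -12, -0.3], [0, 0, 0, 0, 0, -11, -0.3], [0, 0, 0, 0, 0, 0, 1], [0, 0, 0, 0, 0, 0, 1], [0, 0, 0, 0, 0, 0, 1], [0, 0, 0, 0, 0, 0, 1], [0, 0, 0, 0, 0, 0, 1], [0, 0, 0, 0, 0, 0, 1]]

```text
clock: 3.7
tcp_pos: [0.6224, 0.0854, 0.0727]
tool_rot: [0.08, 0.997, 0.0, 0.0]
contact_force: [-0.2, 0.7, -0.3]
grip_width: 0.0162
gripper_force: 0.0
```

Run:
```python
from h import *
s=observe();print(s["tcp_pos"],s["grip_width"],s["gripper_force"],s["contact_force"],s["clock"])
```

```text
[0.6223946  0.08539087 0.07265459] 0.016229371449203635 0.0 [-0.19370229  0.67435476 -0.34180823] 3.7
```

Run:
```python
from h import *
cv2.imwrite("pics/w2.png",np.hstack([camera("wrist")[100:400,150:500],cv2.resize(camera("side")[150:270,260:420],(400,300))]))
```

```text
(no output)
```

View pics/w2.png

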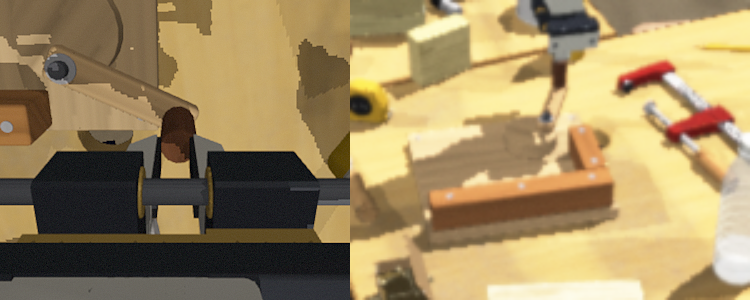

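The wrist view shows the knob at crop (178,108–160), just on the robot's side of the fingers, so the grasp missed in x. I'll compute its position from the pixels.

Run:
```python
from h import *
C=cam("wrist")
print(ray(C,(327,254),.107),ray(C,(328,208),.059),ray(C,(328,263),.107),proj(C,[[.6,.08,.06],[.6,.08,.107]]),ray(C,(209,169),.064))
```

```text
[[0.62720192 0.08698264 0.107     ]] [[0.61451761 0.09009392 0.059     ]] [[0.63333623 0.08662767 0.107     ]] [[311.25869067 191.94297153]
 [307.74773192 214.0135716 ]] [[0.57111508 0.01262369 0.064     ]]
```

Emit:
play_rows:
  series:
    - [[0, 0, 0, 0, 0, 0, 1], [0, 0, 0, 0, 0, 0, 1], [0, 0, 0, 0, 0, 0, 1]]

```text
clock: 4.1
tcp_pos: [0.6223, 0.0853, 0.0724]
tool_rot: [0.08, 0.997, 0.0, -0.0]
contact_force: [-1.5, 0.1, 0.4]
grip_width: 0.0003
gripper_force: 0.0
```

Run:
```python
from h import *
im=camera("wrist")
cv2.imwrite("pics/w3.png",cv2.resize(im[150:320,200:430],None,fx=3,fy=3,interpolation=cv2.INTER_CUBIC))
```

```text
(no output)
```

View pics/w3.png

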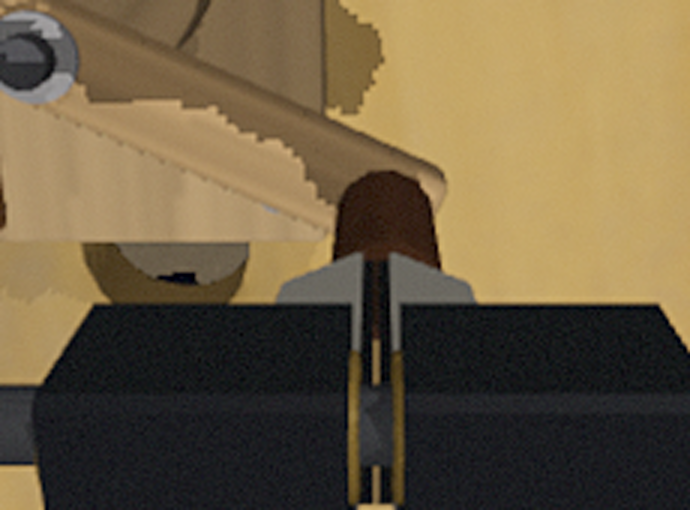

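Run:
```python
from h import *
C=cam("side");W=cam("wrist")
q=lambda X:(proj(C,X)-[260,150])*2.5+[350,0]
print("w2 coords: tcp,knobtop@meas,knobbottom,pivot",q([[.6224,.0854,.0727],[.626,.087,.107],[.626,.087,.059],[.572,.0126,.064]]).round())
print("wrist tcp proj",proj(W,[[.6224,.0854,.0727],[.6224,.0854,.0917],[.6224,.0854,.107]]).round())
print("lever end",ray(W,(346.7,213),.06),ray(W,(208,170),.064))
s=observe();print(s["tcp_pos"],s["contact_force"])
im=camera("side");cv2.imwrite("pics/s3.png",cv2.resize(im[150:270,260:420],(800,600),interpolation=cv2.INTER_CUBIC))
print("s3 tcp",((proj(C,[[.6224,.0854,.0727],[.626,.087,.107],[.626,.087,.059]])-[260,150])*5).round())
```

```text
w2 coords: tcp,knobtop@meas,knobbottom,pivot [[559.  78.]
 [561.  58.]
 [561.  84.]
 [546. 115.]]
wrist tcp proj [[324. 226.]
 [323. 237.]
 [323. 248.]]
lever end [[0.62011311 0.10322979 0.06      ]] [[0.57155813 0.01173996 0.064     ]]
[0.62225106 0.0853376  0.07238002] [ 0.18028023 -0.87841706  0.40977044]
s3 tcp [[418. 156.]
 [422. 117.]
 [421. 169.]]
```

View pics/s3.png

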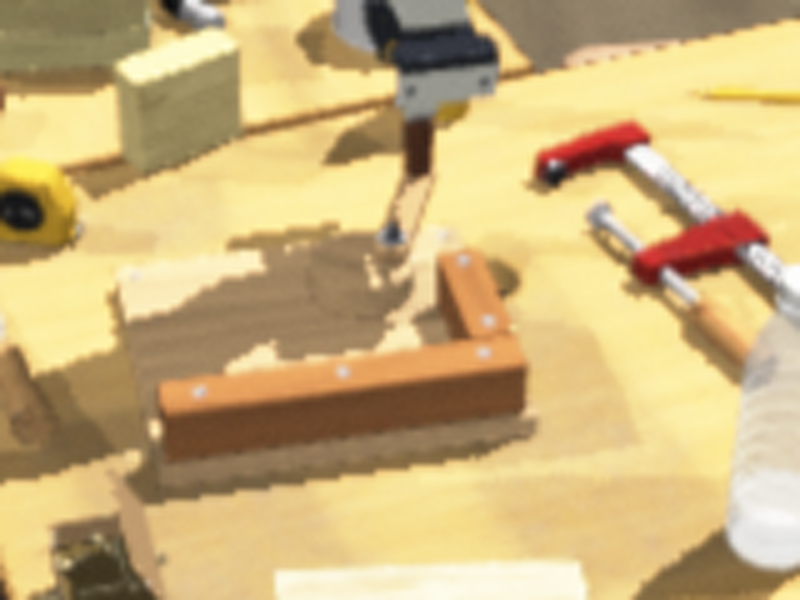

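The views agree that the visible fingertips sit about 35–40 mm above the reported TCP. The tip spacing, the tip row and the side view all show it, and the fingers shut just over the knob's top. I'll open, go lower and re-grip while watching the force.

Emit:
play_rows:
  series:
    - [[0, 0, 0, 0, 0, 0, -0.3], [0, 0, 0, 0, 0, 0, -0.3], [0, 0, 0, 0, 0, 0, -0.3], [0, 0, 0, 0, 0, 0, -0.3], [0, 0, 0, 2, 0, 0, -0.3], [0, 0, 0, 2, 0, -10, -0.3], [0, 0, 0, 0, 0, -9, -0.3], [0, 0, 0, 0, 0, -9, -0.3], [0, 0, 0, 0, 0, 0, 1], [0, 0, 0, 0, 0, 0, 1]]

```text
clock: 5.2
tcp_pos: [0.6259, 0.0852, 0.0439]
tool_rot: [0.08, 0.997, -0.0, -0.0]
contact_force: [-0.4, -0.3, 0.3]
grip_width: 0.0481
gripper_force: 0.0
```

Emit:
play_rows:
  series:
    - [[0, 0, 0, 0, 0, 0, 1], [0, 0, 0, 0, 0, 0, 1], [0, 0, 0, 0, 0, 0, 1], [0, 0, 0, 0, 0, 0, 1]]

```text
clock: 5.6
tcp_pos: [0.6271, 0.0867, 0.0449]
tool_rot: [0.079, 0.997, 0.001, 0.001]
contact_force: [2.0, 4.3, -0.6]
grip_width: 0.0236
gripper_force: 12.0
```

The knob is held (23.6 mm, 12 N) at (0.627,0.087), as predicted, so the real tips are about 38 mm behind the nominal TCP. Now I'll swing the cam open along the arc.

Emit:
play_rows:
  series:
    - [[0, 0, 0, 7, -6, 0, 1], [0, 0, 0, 7, -6, 0, 1], [0, 0, 0, 6, -7, 0, 1], [0, 0, 0, 5, -8, 0, 1], [0, 0, 0, 4, -8, 0, 1], [0, 0, 0, 4, -9, 0, 1], [0, 0, 0, 3, -9, 0, 1], [0, 0, 0, 1.5, -9, 0, 1], [0, 0, 0, 0, 0, 0, 1]]

```text
clock: 6.5
tcp_pos: [0.668, 0.0227, 0.0458]
tool_rot: [0.08, 0.997, 0.0, 0.004]
contact_force: [11.8, 1.1, -2.7]
grip_width: 0.0235
gripper_force: 12.0
```

Emit:
play_rows:
  series:
    - [[0, 0, 0, 0, 0, 0, -1], [0, 0, 0, 0, 0, 0, -1], [0, 0, 0, 0, 0, 0, -1], [0, 0, 0, 0, 0, 40, -1], [0, 0, 0, 0, 0, 45, -1], [0, 0, 0, -25, -43, 20, -1], [0, 0, 0, -25, -43, 0, -1], [0, 0, 0, -25, -43, 0, -1], [0, 0, 0, -25, -43, 0, -1], [0, 0, 0, -25, -43, 0, -1]]

```text
clock: 7.5
tcp_pos: [0.5388, -0.1901, 0.1482]
tool_rot: [0.08, 0.997, 0.0, -0.0]
contact_force: [0.3, -0.7, 0.3]
grip_width: 0.0919
gripper_force: 0.0
```

Emit:
play_rows:
  series:
    - [[0, 0, -0.04, -25, -43, 0, -1], [0, 0, -0.04, -25, -43, 0, -1], [0, 0, -0.04, -24, -43, 0, -1], [0, 0, -0.04, -24, -43, 0, -1], [0, 0, 0, 0, 0, 0, -1], [0, 0, 0, 0, 0, 0, -1]]

```text
clock: 8.1
tcp_pos: [0.4411, -0.3618, 0.1481]
tool_rot: [0.161, 0.987, 0.0, -0.0]
contact_force: [1.0, 1.0, -1.4]
grip_width: 0.0919
gripper_force: 0.0
```

```bash
cat >> h.py <<'E'
def st():
    s=observe();R=Ro.from_quat(s["tool_rot"]).as_matrix();print(round(s["clock"],2),"tcp",s["tcp_pos"].round(4),"yaw",round(-np.arctan2(R[0,1],R[1,1]),4),"w",round(s["grip_width"],4),"F",s["contact_force"].round(1));return s
E
python3 - <<'E'
from h import *
s=st();C=cam("wrist",s);im=camera("wrist");cv2.imwrite("pics/w4.png",im)
# light top face of long
hsv=cv2.cvtColor(im,cv2.COLOR_BGR2HSV)
p=proj(C,[[.4455,-.365,.089]])[0];print(p)
for d in(-40,-20,0,20,40):
    pass
ed=cv2.Canny(cv2.GaussianBlur(im,(3,3),0),40,100)
for x in(-.06,-.03,0,.03):
    c=np.array([.4455+x*np.cos(.318),-.365-x*np.sin(.318)])
    t=np.arange(-.05,.05,.0005);P=np.c_[c[0]+t*np.sin(.318),c[1]+t*np.cos(.318),np.full(len(t),.089)]
    uv=proj(C,P).astype(np.float32);g=cv2.cvtColor(cv2.GaussianBlur(im,(3,3),0),cv2.COLOR_BGR2GRAY)
    v=cv2.remap(g,uv[:,0].copy(),uv[:,1].copy(),cv2.INTER_LINEAR).ravel().astype(int)
    print(x,uv[0].round(),v[::6].tolist())
E
```

```text
8.1 tcp [ 0.4411 -0.3618  0.1481] yaw -0.3232 w 0.0919 F [ 1.   1.  -1.4]
[321.88181757 206.20736662]
-0.06 [262. 139.] [145, 146, 145, 145, 104, 88, 90, 89, 88, 89, 91, 110, 107, 113, 109, 101, 104, 103, 102, 109, 114, 113, 100, 141, 145, 147, 148, 139, 132, 132, 132, 132, 131, 132]
-0.03 [265. 174.] [145, 147, 145, 142, 96, 93, 93, 90, 78, 74, 119, 160, 166, 175, 176, 160, 163, 158, 161, 161, 166, 176, 176, 143, 145, 147, 142, 140, 140, 142, 141, 140, 140, 142]
0 [267. 206.] [153, 153, 154, 156, 115, 98, 83, 84, 86, 86, 98, 178, 176, 177, 173, 180, 181, 179, 170, 161, 173, 175, 173, 154, 139, 143, 144, 145, 147, 148, 149, 148, 146, 144]
0.03 [269. 237.] [159, 160, 159, 160, 159, 157, 147, 149, 125, 86, 97, 175, 165, 174, 175, 177, 177, 179, 167, 174, 179, 178, 162, 144, 144, 144, 145, 143, 143, 143, 144, 145, 145, 145]
```

The long piece sits under the gripper as predicted, with its edges symmetric at ±18 mm. I'll descend and grip it.

Emit:
play_rows:
  series:
    - [[0, 0, 0, 4, -3, -30, -1], [0, 0, 0, 0, 0, -40, -1], [0, 0, 0, 0, 0, -30, -1], [0, 0, 0, 0, 0, -15, -1], [0, 0, 0, 0, 0, -7, -1], [0, 0, 0, 0, 0, 0, 1], [0, 0, 0, 0, 0, 0, 1], [0, 0, 0, 0, 0, 0, 1], [0, 0, 0, 0, 0, 0, 1], [0, 0, 0, 0, 0, 0, 1]]
  grip_force: 30

```text
clock: 9.15
tcp_pos: [0.4469, -0.3639, 0.0267]
tool_rot: [0.159, 0.987, -0.0, 0.001]
contact_force: [0.4, -0.8, -0.5]
grip_width: 0.0562
gripper_force: 0.0
```

Emit:
play_rows:
  series:
    - [[0, 0, 0, 0, 0, 0, 1], [0, 0, 0, 0, 0, 0, 1]]

```text
clock: 9.35
tcp_pos: [0.4465, -0.364, 0.0263]
tool_rot: [0.159, 0.987, -0.0, 0.0]
contact_force: [-0.0, -1.4, 0.5]
grip_width: 0.0403
gripper_force: 0.5
```

```bash
python3 -c "
from h import *
st()"
```

```text
9.35 tcp [ 0.4465 -0.364   0.0263] yaw -0.32 w 0.0403 F [-0.  -1.4  0.5]
```

Emit:
play_rows:
  series:
    - [[0, 0, 0, 0, 0, 0, 1], [0, 0, 0, 0, 0, 0, 1], [0, 0, 0, 0, 0, 20, 1], [0, 0, 0, 0, 0, 40, 1], [0, 0, 0, 0, 0, 40, 1], [0, 0, 0.04, 6, 40, 0, 1], [0, 0, 0.04, 6, 40, 0, 1], [0, 0, 0.04, 6, 40, 0, 1], [0, 0, 0.04, 6, 40, 0, 1], [0, 0, 0, 6, 40, 0, 1]]

```text
clock: 10.35
tcp_pos: [0.476, -0.1619, 0.1258]
tool_rot: [0.079, 0.997, 0.0, -0.0]
contact_force: [0.7, -0.1, -2.1]
grip_width: 0.0383
gripper_force: 29.7
```

Emit:
play_rows:
  series:
    - [[0, 0, 0, 2, 40, 0, 1], [0, 0, 0, 2, 40, 0, 1], [0, 0, 0, 0, 0, 0, 1], [0, 0, 0, 0, 0, 0, 1], [0, 0, 0, 0, 0, 0, 1]]

```text
clock: 10.85
tcp_pos: [0.4802, -0.0847, 0.126]
tool_rot: [0.08, 0.997, -0.0, -0.0]
contact_force: [0.0, -0.3, -1.9]
grip_width: 0.0386
gripper_force: 29.8
```

Run:
```python
from h import *
s=st();C=cam("wrist",s);im=camera("wrist");cv2.imwrite("pics/w5.png",im)
# project expected: fence inner top edge, long top corners (top z = .089+ lift)
e=np.array([.9872,-.1593]);n=np.array([.1593,.9872])
P=lambda a,c,z:[*(a*e+c*n),z]
print("fence in top",proj(C,[P(.36,-.0303,.063),P(.59,-.0303,.063)]).round(),"base near-left",proj(C,[P(.361,.169,.018)]).round())
```

```text
10.85 tcp [ 0.4802 -0.0847  0.126 ] yaw -0.161 w 0.0386 F [ 0.  -0.3 -1.9]
fence in top [[294.  44.]
 [301. 296.]] base near-left [[513.  55.]]
```

Emit:
play_rows:
  series:
    - [[0, 0, 0, 0, 2, -20, 1], [0, 0, 0, 0, 0, -20, 1], [0, 0, 0, 0, 0, -15, 1], [0, 0, 0, 0, 0, -10, 1], [0, 0, 0, 0, 0, -6, 1], [0, 0, 0, 0, 0, -4, 1], [0, 0, 0, 0, 0, -4, 1], [0, 0, 0, 0, 0, 0, 1]]

```text
clock: 11.7
tcp_pos: [0.4805, -0.0818, 0.047]
tool_rot: [0.08, 0.997, 0.0, 0.0]
contact_force: [0.1, -0.8, -1.7]
grip_width: 0.0382
gripper_force: 29.8
```

Emit:
play_rows:
  series:
    - [[0, 0, 0, 0, 0, -1.5, 1], [0, 0, 0, -0.3, -2, 0, 1], [0, 0, 0, -0.3, -2, 0, 1], [0, 0, 0, -0.3, -2, 0, 1], [0, 0, 0, 0, 0, 0, 1]]

```text
clock: 12.2
tcp_pos: [0.4797, -0.0879, 0.0457]
tool_rot: [0.08, 0.997, 0.0, 0.0]
contact_force: [0.0, 0.7, -2.8]
grip_width: 0.0379
gripper_force: 29.7
```

Emit:
play_rows:
  series:
    - [[0, 0, 0, -0.2, -1, 0, 1], [0, 0, 0, -0.2, -1, 0, 1], [0, 0, 0, -0.2, -1, 0, 1], [0, 0, 0, 0, 0, 0, 1]]

```text
clock: 12.6
tcp_pos: [0.4795, -0.0899, 0.0458]
tool_rot: [0.079, 0.997, 0.001, 0.0]
contact_force: [1.0, 6.0, 0.6]
grip_width: 0.0378
gripper_force: 29.9
```

Emit:
play_rows:
  series:
    - [[0, 0, 0, 3, 0.2, 0, 1], [0, 0, 0, 3, -0.5, 0, 1], [0, 0, 0, 2, -0.3, 0, 1], [0, 0, 0, 0, 0, 0, 1]]

```text
clock: 13.0
tcp_pos: [0.4869, -0.0911, 0.0453]
tool_rot: [0.08, 0.997, 0.0, -0.0]
contact_force: [-1.1, 4.5, -3.9]
grip_width: 0.0377
gripper_force: 29.9
```

Emit:
play_rows:
  series:
    - [[0, 0, 0, 1.5, -0.2, 0, 1], [0, 0, 0, 1, -0.2, 0, 1], [0, 0, 0, 0, 0, 0, 1]]

```text
clock: 13.3
tcp_pos: [0.4889, -0.0914, 0.0453]
tool_rot: [0.08, 0.997, 0.0, -0.001]
contact_force: [-1.3, 4.7, -2.8]
grip_width: 0.0379
gripper_force: 29.9
```

Emit:
play_rows:
  series:
    - [[0, 0, 0, 1.5, -0.2, 0, 1], [0, 0, 0, 1.5, -0.2, 0, 1], [0, 0, 0, 1, -0.2, 0, 1], [0, 0, 0, 0, 0, 0, 1]]

```text
clock: 13.7
tcp_pos: [0.4885, -0.0914, 0.0447]
tool_rot: [0.08, 0.997, 0.001, -0.004]
contact_force: [-14.3, 6.2, 7.6]
grip_width: 0.0375
gripper_force: 30.0
```

Emit:
play_rows:
  series:
    - [[0, 0, 0, -3, 1, 0, 1], [0, 0, 0, 0, 0, -0.5, -1], [0, 0, 0, 0, 0, 0, -1], [0, 0, 0, 0, 0, 0, -1], [0, 0, 0, 0, 0, 30, -1], [0, 0, 0, 0, 0, 45, -1], [0, 0, 0, 0, 20, 30, -1], [0, 0, 0.07, 0, 50, 0, -1], [0, 0, 0.07, 0, 50, 0, -1], [0, 0, 0.07, 0, 50, 0, -1]]

```text
clock: 14.7
tcp_pos: [0.4913, 0.0802, 0.151]
tool_rot: [-0.026, 1.0, 0.0, 0.001]
contact_force: [0.5, 0.3, -0.3]
grip_width: 0.0915
gripper_force: 0.0
```

Emit:
play_rows:
  series:
    - [[0, 0, 0.07, 0, 50, 0, -1], [0, 0, 0.07, 0, 50, 0, -1], [0, 0, 0.06, 0, 50, 0, -1], [0, 0, 0, 0, 50, 0, -1], [0, 0, 0, 0, 0, 0, -1], [0, 0, 0, 0, 0, 0, -1]]

```text
clock: 15.3
tcp_pos: [0.4906, 0.2798, 0.1499]
tool_rot: [-0.126, 0.992, -0.0, 0.0]
contact_force: [0.3, -0.7, 0.1]
grip_width: 0.0918
gripper_force: 0.0
```

```bash
cat >> h.py <<'E'
def scan(im,C,c,yaw,offs,z=.089,lo=-.05,hi=.05,along=False):
    g=cv2.cvtColor(cv2.GaussianBlur(im,(3,3),0),cv2.COLOR_BGR2GRAY)
    e=np.array([np.cos(yaw),np.sin(yaw)]);n=np.array([-e[1],e[0]])
    if along:e,n=n,e
    t=np.arange(lo,hi,.001)
    for x in offs:
        P=np.c_[np.array(c)+x*e+t[:,None]*n,np.full(len(t),z)];uv=proj(C,P).astype(np.float32)
        v=cv2.remap(g,uv[:,0].copy(),uv[:,1].copy(),cv2.INTER_LINEAR).ravel().astype(int)
        d=np.abs(v[2:]-v[:-2]);i=np.argsort(-d)[:6];print(x,[(round(float(t[k+1])*1000),int(v[k+2]-v[k])) for k in sorted(i)])
E
python3 - <<'E'
from h import *
s=st();C=cam("wrist",s);im=camera("wrist");cv2.imwrite("pics/w6.png",im)
scan(im,C,(.4885,.279),.247,(-.03,-.01,.01,.03))
scan(im,C,(.4885,.279),.247,(-.01,0,.01),lo=-.08,hi=.08,along=True)
E
```

```text
15.3 tcp [0.4906 0.2798 0.1499] yaw 0.2526 w 0.0918 F [ 0.3 -0.7  0.1]
-0.03 [(-21, -11), (-19, 33), (-18, 29), (-12, -10), (17, -27), (18, -24)]
-0.01 [(-19, 27), (-18, 20), (1, 9), (17, -11), (18, -20), (19, -14)]
0.01 [(-20, 25), (-19, 51), (-18, 22), (9, -11), (17, -19), (18, -28)]
0.03 [(-22, -16), (-21, -30), (-19, 52), (-18, 36), (-10, 12), (19, -15)]
-0.01 [(-51, 46), (-50, 62), (-49, 39), (48, -22), (49, -28), (50, -16)]
0 [(-57, -12), (-51, 51), (-50, 72), (-49, 40), (48, -15), (49, -13)]
0.01 [(-56, 12), (-51, 38), (-50, 55), (-49, 35), (45, -13), (46, -16)]
```

The short piece is confirmed at (0.4885,0.279), its edges at ±18 across and ±50 along. I'll grip it.

Emit:
play_rows:
  series:
    - [[0, 0, 0, -2, -1, -30, -1], [0, 0, 0, 0, 0, -40, -1], [0, 0, 0, 0, 0, -30, -1], [0, 0, 0, 0, 0, -16, -1], [0, 0, 0, 0, 0, -7, -1], [0, 0, 0, 0, 0, 0, 1], [0, 0, 0, 0, 0, 0, 1], [0, 0, 0, 0, 0, 0, 1], [0, 0, 0, 0, 0, 0, 1], [0, 0, 0, 0, 0, 0, 1]]

```text
clock: 16.35
tcp_pos: [0.4888, 0.2779, 0.0277]
tool_rot: [-0.125, 0.992, 0.0, 0.0]
contact_force: [0.4, 0.4, 0.4]
grip_width: 0.0564
gripper_force: 0.0
```

Emit:
play_rows:
  series:
    - [[0, 0, 0, 0, 0, 0, 1], [0, 0, 0, 0, 0, 0, 1], [0, 0, 0, 0, 0, 0, 1], [0, 0, 0, 0, 0, 0, 1], [0, 0, 0, 0, 0, 0, 1]]

```text
clock: 16.85
tcp_pos: [0.4885, 0.2778, 0.0271]
tool_rot: [-0.125, 0.992, 0.0, 0.0]
contact_force: [-1.5, -0.0, 1.4]
grip_width: 0.0377
gripper_force: 30.0
```

Emit:
play_rows:
  series:
    - [[0, 0, 0, 0, 0, 20, 1], [0, 0, 0, 0, 0, 40, 1], [0, 0, 0, 0, 0, 40, 1], [0, 0, -0.07, 6, -40, 0, 1], [0, 0, -0.07, 6, -40, 0, 1], [0, 0, -0.07, 6, -40, 0, 1], [0, 0, -0.07, 6, -40, 0, 1], [0, 0, -0.07, 6, -40, 0, 1], [0, 0, -0.062, 5, -40, 0, 1], [0, 0, 0, 5, -40, 0, 1]]

```text
clock: 17.85
tcp_pos: [0.5281, -0.0039, 0.1268]
tool_rot: [0.082, 0.997, -0.0, -0.0]
contact_force: [0.9, 0.4, -1.4]
grip_width: 0.0376
gripper_force: 30.0
```

Emit:
play_rows:
  series:
    - [[0, 0, 0, 0, -20, 0, 1], [0, 0, 0, 0, -8, 0, 1], [0, 0, 0, 0, 0, 0, 1], [0, 0, 0, 0, 0, 0, 1], [0, 0, 0, 0, 0, 0, 1]]

```text
clock: 18.35
tcp_pos: [0.5285, -0.0284, 0.1269]
tool_rot: [0.08, 0.997, 0.0, -0.0]
contact_force: [0.2, -0.9, -2.2]
grip_width: 0.0378
gripper_force: 30.0
```

Run:
```python
from h import *
s=st();C=cam("wrist",s);im=camera("wrist");cv2.imwrite("pics/w7.png",im)
e=np.array([.9872,-.1593]);n=np.array([.1593,.9872])
p=s["tcp_pos"][:2];print("tcp along/across",p@e,p@n)
print("long expected along .4968 across -.0122:")
scan(im,C,.4968*e-.0122*n,-.161,(-.085,-.07,-.05),z=.107)
scan(im,C,.4968*e-.0122*n,-.161,(-.01,0,.01),z=.107,lo=-.12,hi=0,along=True)
```

```text
18.35 tcp [ 0.5285 -0.0284  0.1269] yaw -0.1593 w 0.0378 F [ 0.2 -0.9 -2.2]
tcp along/across 0.526205966712069 0.05618000749731044
long expected along .4968 across -.0122:
-0.085 [(-19, 38), (-18, 30), (18, -31), (19, -36), (20, -15), (28, 21)]
-0.07 [(-19, 31), (-18, 30), (19, -28), (20, -24), (33, 25), (34, 25)]
-0.05 [(-34, -36), (-33, -64), (-32, -36), (-22, -27), (-18, 27), (19, -32)]
-0.01 [(-116, 67), (-115, 67), (-94, 33), (-93, 36), (-3, 10), (-2, 46)]
0 [(-116, 69), (-115, 69), (-112, -21), (-94, 60), (-93, 55), (-2, 47)]
0.01 [(-116, 80), (-115, 80), (-113, 9), (-112, 10), (-94, 14), (-93, 24)]
```

The long piece is exactly where expected. Now I'll lower the short piece beside it.

Emit:
play_rows:
  series:
    - [[0, 0, 0, -0.5, -3, -20, 1], [0, 0, 0, 0, 0, -20, 1], [0, 0, 0, 0, 0, -15, 1], [0, 0, 0, 0, 0, -10, 1], [0, 0, 0, 0, 0, -6, 1], [0, 0, 0, 0, 0, -5, 1], [0, 0, 0, 0, 0, -4, 1], [0, 0, 0, 0, 0, 0, 1]]

```text
clock: 19.2
tcp_pos: [0.528, -0.0333, 0.047]
tool_rot: [0.081, 0.997, 0.0, -0.0]
contact_force: [0.8, 0.2, -1.4]
grip_width: 0.0378
gripper_force: 30.0
```

Emit:
play_rows:
  series:
    - [[0, 0, 0, 0, 0, -1.5, 1], [0, 0, 0, 3, -0.5, 0, 1], [0, 0, 0, 3, -0.5, 0, 1], [0, 0, 0, 3, -0.5, 0, 1], [0, 0, 0, 1, -0.2, 0, 1], [0, 0, 0, 0, 0, 0, 1]]

```text
clock: 19.8
tcp_pos: [0.5383, -0.0351, 0.0456]
tool_rot: [0.081, 0.997, -0.0, 0.0]
contact_force: [0.6, -0.2, -1.5]
grip_width: 0.0375
gripper_force: 30.0
```

Emit:
play_rows:
  series:
    - [[0, 0, 0, 1.5, -0.2, 0, 1], [0, 0, 0, 1.5, -0.2, 0, 1], [0, 0, 0, 0, 0, 0, 1]]

```text
clock: 20.1
tcp_pos: [0.5401, -0.0353, 0.0453]
tool_rot: [0.081, 0.997, 0.0, -0.001]
contact_force: [-3.4, -0.2, 0.0]
grip_width: 0.0381
gripper_force: 30.0
```

Both pieces are in, with the short piece's end touching the stop. I'll release and go to the knob.

Emit:
play_rows:
  series:
    - [[0, 0, 0, -1.5, 0, -0.4, 1], [0, 0, 0, 0, 0, 0, 0], [0, 0, 0, 0, 0, 0, 0], [0, 0, 0, 0, 0, 0, 0], [0, 0, 0, 0, 0, 5, 0], [0, 0, 0, 0, 0, 20, 0], [0, 0, 0, 0, 0, 45, 0], [0, 0, 0, 0, 0, 45, -0.3], [0, 0, 0, 0, 0, 0, -0.3]]
  grip_force: 15

```text
clock: 21.0
tcp_pos: [0.5433, -0.036, 0.1663]
tool_rot: [0.081, 0.997, 0.001, 0.005]
contact_force: [0.7, -0.6, 0.1]
grip_width: 0.0569
gripper_force: 0.0
```

Run:
```python
from h import *
s=st();C=cam("wrist",s);im=camera("wrist");cv2.imwrite("pics/w8.png",im)
cv2.imwrite("pics/t8.png",camera("top"))
e=np.array([.9872,-.1593]);n=np.array([.1593,.9872])
print("short exp .539 .051");scan(im,C,.539*e+.051*n,-.161,(-.045,-.035,-.02,0),z=.107,lo=-.035,hi=.035)
scan(im,C,.539*e+.051*n,-.161,(-.01,0,.01),z=.107,lo=-.07,hi=-.02,along=True)
print("long");scan(im,C,.4968*e-.0122*n,-.161,(-.085,-.07,-.03),z=.107,lo=-.03,hi=.03)
```

```text
21.0 tcp [ 0.5433 -0.036   0.1663] yaw -0.1624 w 0.0569 F [ 0.7 -0.6  0.1]
short exp .539 .051
-0.045 [(-18, 54), (-17, 64), (-5, -48), (-4, -43), (11, 42), (12, 54)]
-0.035 [(-19, 25), (-18, 70), (-17, 63), (19, -41), (20, -60), (21, -42)]
-0.02 [(-18, 67), (-17, 81), (20, -58), (21, -52), (26, 73), (27, 47)]
0 [(-18, 75), (-17, 58), (20, -37), (29, -59), (30, -61), (33, 36)]
-0.01 [(-59, -8), (-58, -9), (-52, 34), (-51, 62), (-50, 43), (-49, 12)]
0 [(-52, 16), (-51, 28), (-39, 16), (-38, 50), (-37, 52), (-36, 19)]
0.01 [(-66, -30), (-65, -32), (-51, 21), (-44, 18), (-43, 54), (-42, 51)]
long
-0.085 [(-19, 31), (-18, 22), (18, -26), (19, -33), (20, -20), (25, 22)]
-0.07 [(-18, 28), (12, 39), (13, 55), (15, -48), (16, -33), (19, -26)]
-0.03 [(-3, 50), (-2, 35), (18, -28), (19, -64), (20, -66), (21, -36)]
```

Both pieces stand where intended. Now the knob.

Emit:
play_rows:
  series:
    - [[0, 0, 0, 31, 15, 0, -0.3], [0, 0, 0, 31, 15, 0, -0.3], [0, 0, 0, 31, 15, -20, -0.3], [0, 0, 0, 31, 14, -30, -0.3], [0, 0, 0, 0, 0, -30, -0.3], [0, 0, 0, 0, 0, -25, -0.3], [0, 0, 0, 0, 0, -15, -0.3], [0, 0, 0, 0, 0, 0, -0.3], [0, 0, 0, 0, 0, 0, -0.3]]

```text
clock: 22.0
tcp_pos: [0.6635, 0.0233, 0.0405]
tool_rot: [0.081, 0.997, -0.0, -0.0]
contact_force: [0.9, -0.3, -0.2]
grip_width: 0.0594
gripper_force: 0.0
```

```bash
python3 -c "
from h import *
st()"
```

```text
22.0 tcp [0.6635 0.0233 0.0405] yaw -0.1623 w 0.0594 F [ 0.9 -0.3 -0.2]
```

Emit:
play_rows:
  series:
    - [[0, 0, 0, 3, 0, 4, -0.3], [0, 0, 0, 0, 0, 0, 1], [0, 0, 0, 0, 0, 0, 1], [0, 0, 0, 0, 0, 0, 1], [0, 0, 0, 0, 0, 0, 1], [0, 0, 0, 0, 0, 0, 1], [0, 0, 0, 0, 0, 0, 1], [0, 0, 0, 0, 0, 0, 1]]
  grip_force: 25

```text
clock: 22.8
tcp_pos: [0.6663, 0.0236, 0.0442]
tool_rot: [0.081, 0.997, 0.0, -0.0]
contact_force: [-0.5, 0.2, 1.1]
grip_width: 0.0233
gripper_force: 25.0
```

Run:
```python
from h import *
s=st();print(s["qpos"].round(2),s["gripper_force"])
p=np.array([.574,.0115]);a=.10+np.arange(0,20)*.1
P=p+.092*np.c_[np.cos(a),np.sin(a)];print((P*1000).round(1).tolist());print((np.diff(P,axis=0)*1000).round(1).tolist())
```

```text
22.8 tcp [0.6663 0.0236 0.0442] yaw -0.1619 w 0.0233 F [-0.5  0.2  1.1]
[-0.32  0.65  0.33  1.63 -0.25  0.9   1.51] 25.000203251838684
[[665.5, 20.7], [664.2, 29.8], [661.9, 38.7], [658.7, 47.3], [654.7, 55.6], [649.9, 63.4], [644.4, 70.8], [638.1, 77.5], [631.2, 83.6], [623.7, 88.9], [615.7, 93.5], [607.3, 97.2], [598.6, 100.1], [589.6, 102.2], [580.5, 103.3], [571.3, 103.5], [562.1, 102.7], [553.1, 101.1], [544.3, 98.6], [535.7, 95.2]]
[[-1.4, 9.1], [-2.3, 8.9], [-3.2, 8.6], [-4.0, 8.3], [-4.8, 7.8], [-5.6, 7.3], [-6.3, 6.7], [-6.9, 6.1], [-7.5, 5.3], [-8.0, 4.6], [-8.4, 3.8], [-8.7, 2.9], [-9.0, 2.0], [-9.1, 1.1], [-9.2, 0.2], [-9.2, -0.7], [-9.0, -1.6], [-8.8, -2.5], [-8.5, -3.4]]
```

Emit:
play_rows:
  series:
    - [[0, 0, -0.06, -1, 9, 0, 1], [0, 0, -0.06, -2, 9, 0, 1], [0, 0, -0.06, -3, 9, 0, 1], [0, 0, -0.06, -4, 8, 0, 1], [0, 0, -0.06, -5, 8, 0, 1], [0, 0, -0.06, -6, 7, 0, 1], [0, 0, -0.06, -6, 7, 0, 1], [0, 0, -0.06, -7, 6, 0, 1], [0, 0, -0.06, -8, 5, 0, 1]]

```text
clock: 23.7
tcp_pos: [0.6245, 0.09, 0.0441]
tool_rot: [0.346, 0.938, -0.001, 0.001]
contact_force: [0.6, -3.6, -0.6]
grip_width: 0.0013
gripper_force: 1.6
```

The knob slipped out of the pads. I'll rise and locate it again.

Emit:
play_rows:
  series:
    - [[0, 0, 0, 0, 0, 0, 0], [0, 0, 0, 0, 0, 0, -0.3], [0, 0, 0, 0, 0, 0, -0.3], [0, 0, 0, 0, 0, 40, -0.3], [0, 0, 0, 0, 0, 50, -0.3], [0, 0, 0, 20, 0, 50, -0.3], [0, 0, 0, 20, 0, 30, -0.3], [0, 0, 0, 0, 0, 0, -0.3], [0, 0, 0, 0, 0, 0, -0.3]]

```text
clock: 24.6
tcp_pos: [0.6636, 0.0912, 0.2107]
tool_rot: [0.344, 0.939, 0.0, 0.0]
contact_force: [-0.4, 0.4, -0.7]
grip_width: 0.0593
gripper_force: 0.0
```

Run:
```python
from h import *
s=st();C=cam("wrist",s);im=camera("wrist");cv2.imwrite("pics/w9.png",cv2.resize(im[60:330,140:520],(760,540)))
```

```text
24.6 tcp [0.6636 0.0912 0.2107] yaw -0.7017 w 0.0593 F [-0.4  0.4 -0.7]
```

View pics/w9.png

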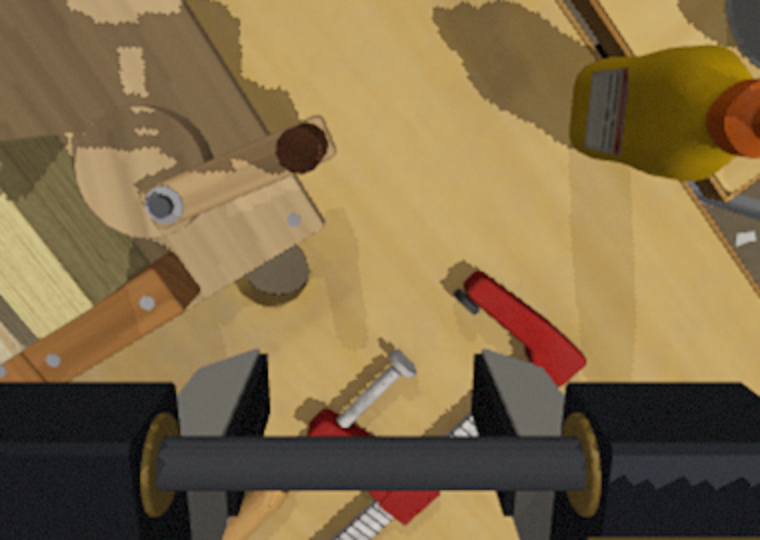

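The knob top is at crop (302,150) and the pivot at (164,205). The lever has advanced a little past square, and the short piece still stands in place at left.

Run:
```python
from h import *
C=cam("wrist")
k=ray(C,(291,135),.107)[0,:2];p=ray(C,(222,162.5),.064)[0,:2];d=k-p
print(k,p,np.linalg.norm(d),"world",np.arctan2(d[1],d[0]),"turn",np.arctan2(d[1],d[0])+.16-.26,"with piv .574,.0115:",np.arctan2(k[1]-.0115,k[0]-.574))
```

```text
[0.59973452 0.10195505] [0.57113002 0.01391758] 0.09256788382422498 world 1.2566432765826692 turn 1.156643276582669 with piv .574,.0115: 1.2936190602875877
```

Emit:
play_rows:
  series:
    - [[0, 0, -0.12, -16, 3, -20, -0.3], [0, 0, -0.12, -16, 3, -30, -0.3], [0, 0, -0.12, -16, 3, -30, -0.3], [0, 0, -0.12, -16, 2, -20, -0.3], [0, 0, -0.11, 0, 0, -20, -0.3], [0, 0, 0, 0, 0, -20, -0.3], [0, 0, 0, 0, 0, -18, -0.3], [0, 0, 0, 0, 0, -10, -0.3], [0, 0, 0, 0, 0, 0, -0.3]]

```text
clock: 25.55
tcp_pos: [0.597, 0.1023, 0.0406]
tool_rot: [0.602, 0.799, -0.002, -0.001]
contact_force: [-0.5, -0.2, 0.1]
grip_width: 0.0599
gripper_force: 0.0
```

```bash
python3 -c "
from h import *
s=st();print(s['qpos'].round(2))"
```

```text
25.55 tcp [0.597  0.1023 0.0406] yaw -1.2919 w 0.0599 F [-0.5 -0.2  0.1]
[-0.67  0.62  0.62  1.81 -0.46  0.86  0.45]
```

Emit:
play_rows:
  series:
    - [[0, 0, 0, 2, 0, 0, 1], [0, 0, 0, 0, 0, 0, 1], [0, 0, 0, 0, 0, 0, 1], [0, 0, 0, 0, 0, 0, 1], [0, 0, 0, 0, 0, 0, 1], [0, 0, 0, 0, 0, 0, 1], [0, 0, 0, 0, 0, 0, 1]]
  grip_force: 30

```text
clock: 26.25
tcp_pos: [0.6008, 0.1021, 0.0428]
tool_rot: [0.602, 0.798, -0.0, -0.0]
contact_force: [-1.6, -2.4, 3.6]
grip_width: 0.0232
gripper_force: 30.0
```

Run:
```python
from h import *
s=st();p=np.array([.572,.013]);d=s["tcp_pos"][:2]-p;a0=np.arctan2(d[1],d[0]);print(np.linalg.norm(d),a0)
a=a0+np.arange(0,10)*.08
P=p+.092*np.c_[np.cos(a),np.sin(a)];print(a.round(2),(P*1000).round(1).tolist(),(np.diff(P,axis=0)*1000).round(1).tolist())
```

```text
26.25 tcp [0.6008 0.1021 0.0428] yaw -1.2923 w 0.0232 F [-1.6 -2.4  3.6]
0.0936297516452445 1.257653424649668
[1.26 1.34 1.42 1.5  1.58 1.66 1.74 1.82 1.9  1.98] [[600.3, 100.5], [593.3, 102.5], [586.0, 103.9], [578.7, 104.8], [571.4, 105.0], [564.0, 104.7], [556.7, 103.7], [549.5, 102.2], [542.5, 100.1], [535.6, 97.5]] [[-7.1, 2.0], [-7.2, 1.4], [-7.3, 0.8], [-7.4, 0.2], [-7.3, -0.3], [-7.3, -0.9], [-7.2, -1.5], [-7.1, -2.1], [-6.9, -2.6]]
```

Emit:
play_rows:
  series:
    - [[0, 0, 0, -7, 1.5, 0, 1], [0, 0, 0, -7, 1, 0, 1], [0, 0, 0, -7, 0.5, 0, 1], [0, 0, 0, -7, 0, 0, 1], [0, 0, 0, -7, -0.5, 0, 1], [0, 0, 0, 0, 0, 0, 1]]

```text
clock: 26.85
tcp_pos: [0.5669, 0.1112, 0.0429]
tool_rot: [0.6, 0.8, 0.003, -0.001]
contact_force: [4.1, 13.2, -2.6]
grip_width: 0.0232
gripper_force: 30.0
```

Emit:
play_rows:
  series:
    - [[0, 0, 0, 0, -1, 0, 1], [0, 0, 0, 0, -1, 0, 1], [0, 0, 0, 0, 0, 0, 1]]
  grip_force: 8

```text
clock: 27.15
tcp_pos: [0.5672, 0.1085, 0.0432]
tool_rot: [0.6, 0.8, 0.003, -0.001]
contact_force: [2.7, 12.0, 1.5]
grip_width: 0.0237
gripper_force: 8.0
```

Emit:
play_rows:
  series:
    - [[0, 0, 0, 0, 0, 0, 0.42], [0, 0, 0, 0, 0, 0, 0.42], [0, 0, 0, 0, 0, 0, 0.42]]

```text
clock: 27.45
tcp_pos: [0.5665, 0.1036, 0.0428]
tool_rot: [0.602, 0.799, 0.001, 0.0]
contact_force: [2.3, 2.9, 0.5]
grip_width: 0.0265
gripper_force: 1.6
```

Run:
```python
from h import *
s=st();C=cam("wrist",s);im=camera("wrist");cv2.imwrite("pics/w10.png",im)
hsv=cv2.cvtColor(im,cv2.COLOR_BGR2HSV)
m=((hsv[...,0]<14)&(hsv[...,1]>90)&(hsv[...,2]>20)&(hsv[...,2]<110)).astype(np.uint8)
n,l,S,c=cv2.connectedComponentsWithStats(m)
for i in np.argsort(-S[1:,4])[:5]+1: print(S[i],c[i].round())
e=np.array([.9872,-.1593]);nn=np.array([.1593,.9872])
print("exp knob base/top px",proj(C,[[.567,.105,.059],[.567,.105,.107]]).round())
print("short near end corners if home",proj(C,[[*(.489*e+c*nn),.107] for c in(.007,.045)]).round())
```

```text
27.45 tcp [0.5665 0.1036 0.0428] yaw -1.2915 w 0.0265 F [2.3 2.9 0.5]
[ 305  222   46   56 1714] [327. 253.]
[521 238 119  30 846] [568. 247.]
[631  39   9  21 116] [636.  48.]
[638  61   2   8  12] [639.  64.]
[474   9   6   2   6] [476.   9.]
exp knob base/top px [[325. 235.]
 [326. 273.]]
short near end corners if home [[128. 472.]
 [143. 434.]]
```

The fork is centred on the knob within about 2 mm. I'll continue closing with the loose fork.

Emit:
play_rows:
  series:
    - [[0, 0, 0, -6, -0.5, 0, 0.42], [0, 0, 0, -6, -1, 0, 0.42], [0, 0, 0, -5, -1, 0, 0.42], [0, 0, 0, 0, 0, 0, 0.42]]

```text
clock: 27.9
tcp_pos: [0.5482, 0.1003, 0.0425]
tool_rot: [0.602, 0.798, -0.0, -0.0]
contact_force: [0.8, 0.9, -0.3]
grip_width: 0.0267
gripper_force: 0.7
```

Emit:
play_rows:
  series:
    - [[0, 0, 0, -4, -1, 0, 0.42], [0, 0, 0, -4, -1, 0, 0.42], [0, 0, 0, 0, 0, 0, 0.42]]

```text
clock: 28.2
tcp_pos: [0.5443, 0.099, 0.043]
tool_rot: [0.602, 0.799, 0.002, 0.003]
contact_force: [15.3, 4.5, -12.7]
grip_width: 0.034
gripper_force: 8.0
```

Emit:
play_rows:
  series:
    - [[0, 0, 0, 0, 0, 0, 0.42], [0, 0, 0, -1, 0, 0, 0.42], [0, 0, 0, -1, -0.5, 0, 0.42], [0, 0, 0, 0, 0, 0, 0.42]]
  grip_force: 40

```text
clock: 28.6
tcp_pos: [0.5468, 0.0997, 0.0438]
tool_rot: [0.602, 0.799, 0.004, 0.005]
contact_force: [27.8, 6.9, -20.3]
grip_width: 0.0267
gripper_force: 14.0
```

The cam is tight at 28 N on the knob. I'll relieve, open, lift and check.

Emit:
play_rows:
  series:
    - [[0, 0, 0, 4, 1, 0, 0.42], [0, 0, 0, 4, 1, 0, -0.3], [0, 0, 0, 0, 0, 0, -0.3], [0, 0, 0, 0, 0, 0, -0.3], [0, 0, 0, 0, 0, 30, -0.3], [0, 0, 0, 0, 0, 45, -0.3], [0, 0, 0, 0, 10, 50, -0.3], [0, 0, 0, 0, 10, 40, -0.3], [0, 0, 0, 0, 0, 0, -0.3], [0, 0, 0, 0, 0, 0, -0.3]]

```text
clock: 29.6
tcp_pos: [0.5467, 0.1199, 0.207]
tool_rot: [0.602, 0.799, 0.0, -0.0]
contact_force: [0.5, 0.8, -0.4]
grip_width: 0.0595
gripper_force: 0.0
```

Emit:
play_rows:
  series:
    - [[0, 0, 0.14, -10, 0, 10, -0.3], [0, 0, 0.14, -20, 0, 10, -0.3], [0, 0, 0.14, -20, 0, 10, -0.3], [0, 0, 0.14, -20, 0, 10, -0.3], [0, 0, 0.14, -20, 0, 10, -0.3], [0, 0, 0.14, -20, 0, 10, -0.3], [0, 0, 0.14, -10, 0, 10, -0.3], [0, 0, 0.14, 0, 0, 0, -0.3], [0, 0, 0, 0, 0, 0, -0.3], [0, 0, 0, 0, 0, 0, -0.3]]

```text
clock: 30.6
tcp_pos: [0.4263, 0.1193, 0.2755]
tool_rot: [0.088, 0.996, -0.001, -0.001]
contact_force: [0.2, -0.4, -0.1]
grip_width: 0.06
gripper_force: 0.0
```

Run:
```python
from h import *
s=st();C=cam("wrist",s);im=camera("wrist");cv2.imwrite("pics/w11.png",im);cv2.imwrite("pics/t11.png",camera("top"))
e=np.array([.9872,-.1593]);n=np.array([.1593,.9872])
print("long home .4968 -.0122");L=.4968*e-.0122*n;scan(im,C,L,-.16,(-.08,-.05,-.02),z=.107,lo=-.03,hi=.03)
scan(im,C,L,-.16,(-.01,0,.01),z=.107,lo=-.11,hi=-.08,along=True)
print("short home .5393 .0258");S=.5393*e+.0258*n;scan(im,C,S,-.16,(-.04,-.02,0,.02),z=.107,lo=-.03,hi=.03)
scan(im,C,S,-.16,(-.01,0,.01),z=.107,lo=-.065,hi=-.035,along=True)
hsv=cv2.cvtColor(im,cv2.COLOR_BGR2HSV)
m=((hsv[...,0]<14)&(hsv[...,1]>90)&(hsv[...,2]>15)&(hsv[...,2]<75)).astype(np.uint8)
N,l,St,c=cv2.connectedComponentsWithStats(m)
for i in np.argsort(-St[1:,4])[:5]+1: print(St[i],c[i].round(),ray(C,c[i],.095)[0].round(4))
print(proj(C,[[.548,.1,.107],[.548,.1,.059]]).round())
```

```text
30.6 tcp [0.4263 0.1193 0.2755] yaw -0.1766 w 0.06 F [ 0.2 -0.4 -0.1]
long home .4968 -.0122
-0.08 [(-20, 27), (-19, 37), (-18, 29), (18, -35), (19, -47), (20, -44)]
-0.05 [(-27, -27), (-19, 30), (-18, 29), (18, -26), (19, -42), (20, -43)]
-0.02 [(-27, -29), (-19, 28), (-18, 39), (18, -28), (19, -45), (20, -45)]
-0.01 [(-97, -15), (-96, -14), (-94, 27), (-93, 44), (-92, 38), (-91, 23)]
0 [(-99, 9), (-95, 21), (-94, 38), (-93, 40), (-92, 30), (-91, 13)]
0.01 [(-104, 27), (-103, 22), (-95, 26), (-94, 44), (-93, 46), (-92, 35)]
short home .5393 .0258
-0.04 [(-20, -15), (17, -17), (18, -27), (19, -38), (20, -35), (21, -21)]
-0.02 [(23, 9), (24, 27), (25, 46), (26, 47), (27, 28), (28, 10)]
0 [(3, 29), (4, 37), (5, 30), (25, 27), (26, 32), (27, 24)]
0.02 [(-5, 25), (-4, 46), (-3, 51), (-2, 37), (1, -23), (2, -25)]
-0.01 [(-57, 15), (-52, 31), (-51, 43), (-50, 38), (-49, 25), (-37, -27)]
0 [(-53, 12), (-52, 35), (-51, 49), (-50, 44), (-49, 29), (-37, -24)]
0.01 [(-52, 25), (-51, 40), (-50, 41), (-49, 27), (-48, 10), (-37, -22)]
[462   0  44  78 504] [483.  37.] [0.3037 0.3242 0.095 ]
[320 242  16  20 174] [328. 251.] [0.5366 0.1042 0.095 ]
[169 149  13  22  70] [176. 160.] [ 0.3767 -0.064   0.095 ]
[349 325  12   7  42] [355. 328.] [0.6723 0.1224 0.095 ]
[168 150   7  10  17] [170. 154.] [ 0.3686 -0.0686  0.095 ]
[[326. 263.]
 [326. 247.]]
```

Both pieces read home within about 1 mm, with no gap between the faces. The knob stayed at about (0.54,0.10), so the turn is above 1.7, and the robot is clear. I'm handing in the job.

```bash
python3 -c "
from rig import *
print(job_done())"
```

```text
the job is handed in; nothing more can be done
None
```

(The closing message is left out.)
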